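# Weigh out a centrifuge counterweight on the spring scale

### The job

Make up the counterweight for the centrifuge: put the knobbed steel weights, big or small, upright on the spring scale's pan one at a time, until the pan's pointer has sunk to the mark and rests in the gap between the two jaws of the black index clip. Set them down gently so that the pan never hits its bottom stop, leave the weights you do not need standing on the bench, and do not disturb anything else.

Things in the scene. Friction and masses are not known exactly. Their poses are not given: they have to be found in the camera images.
- pan (a joint): how far the sprung pan of the scale has sunk, in m: 0 empty, 0.074 at its bottom stop. Spring about 61 N/m: 50 g sinks it about 8 mm, 150 g about 24 mm; it bobs for about a second after a load is added.
- pan_floor (a point): centre of the pan's inner floor; it sinks with the pan. The pan is a rectangular steel tray, 150 (x) by 124 (y) mm inside, with walls 3 mm thick standing 6 mm above this floor; this point is 147 mm above the bench when empty. x, y run along the tray's sides (level), z up. The pan sits over a white housing 150 x 125 x 60 mm. On its far (+x) side an aluminium column 24 mm wide, 165 mm tall, stands 100 mm from the pan's centre, offset 34 mm to +y.
- pointer (a point): a point near the tip of the pan's pointer, half-way up its thickness: a dark steel blade 2 mm thick, 14 mm wide, that sticks 33 mm out, 9 mm to -y from the middle, of the pan's far (+x) wall (its tip 6 mm beyond this point) and sinks with the pan; this point is 148 mm above the bench when the pan is empty.
- clip_mid (a point): the index clip (the mark) fixed on the scale's column: black, with two small level jaws 4 mm thick, one above the other with a 14 mm gap, beside the pointer's path. This point is half-way between the jaws (z up); its height sets the mark: the pointer is at the mark when it lies in the gap, at the same height as this point within 6 mm. The clip stands 32 to 54 mm below the empty pointer.
- scale_base (a point): centre of the underside of the scale's housing, on the bench, straight below the pan's centre; axes as for the pan. The scale is fixed to the bench.
- stand_base (a point): centre of the underside of a reagent stand fixed to the bench: a grey plate 110 x 110 x 20 mm (sides along x, y) carrying four bottles, tops at up to 160 mm above the bench. It is on the other side of the bench from the scale.
- big1_mid (a point): big steel weight with a knob on top, standing upright: body 32 mm across and 22 mm high, neck 9 mm across and 3 mm high, knob 14 mm across and 12 mm high, 37 mm in all; about 150 g (within 5 %). The point is its centre, half-way up; z is its own axis.
- big2_mid (a point): big steel weight with a knob on top, standing upright: body 32 mm across and 22 mm high, neck 9 mm across and 3 mm high, knob 14 mm across and 12 mm high, 37 mm in all; about 150 g (within 5 %). The point is its centre, half-way up; z is its own axis.
- small1_mid (a point): small steel weight with a knob on top, standing upright: body 22 mm across and 14 mm high, neck 8 mm across and 3 mm high, knob 12 mm across and 10 mm high, 27 mm in all; about 50 g (within 6 %). The point is its centre, half-way up; z is its own axis.
- small2_mid (a point): small steel weight with a knob on top, standing upright: body 22 mm across and 14 mm high, neck 8 mm across and 3 mm high, knob 12 mm across and 10 mm high, 27 mm in all; about 50 g (within 6 %). The point is its centre, half-way up; z is its own axis.
- small3_mid (a point): small steel weight with a knob on top, standing upright: body 22 mm across and 14 mm high, neck 8 mm across and 3 mm high, knob 12 mm across and 10 mm high, 27 mm in all; about 50 g (within 6 %). The point is its centre, half-way up; z is its own axis.
- small4_mid (a point): small steel weight with a knob on top, standing upright: body 22 mm across and 14 mm high, neck 8 mm across and 3 mm high, knob 12 mm across and 10 mm high, 27 mm in all; about 50 g (within 6 %). The point is its centre, half-way up; z is its own axis.
- lens_mid (a point): centre of a microscope objective standing among the weights: steel, stepped, 27 mm across, 44 mm tall. Not a weight; leave alone.
- vial_mid (a point): centre of a small amber vial with black cap, 25 mm across, 43 mm tall. Leave alone.
- dropper_mid (a point): centre of a white dropper bottle, 38 mm across, 84 mm tall, in the middle of the weights. Leave alone.
- dishes_mid (a point): centre of a stack of two clear dishes, 93 mm across, 28 mm tall. Leave alone.
- slidebox_mid (a point): centre of a grey open slide box, 85 (x) x 110 (y) x 35 mm. Leave alone.
- forceps_mid (a point): centre of steel forceps lying flat on the bench, 137 mm along x, 14 mm wide, 6 mm high. Leave alone.

How it is judged:
On the way:
1. a first weight stands on the pan, let go (value of joint pan above 0.004 m and ((x of big1_mid in the frame of pan_floor between -0.075 and 0.075 m and y of big1_mid in the frame of pan_floor between -0.062 and 0.062 m and z of big1_mid in the frame of pan_floor between 0.0135 and 0.0235 m) or (x of big2_mid in the frame of pan_floor between -0.075 and 0.075 m and y of big2_mid in the frame of pan_floor between -0.062 and 0.062 m and z of big2_mid in the frame of pan_floor between 0.0135 and 0.0235 m) or (x of small1_mid in the frame of pan_floor between -0.075 and 0.075 m and y of small1_mid in the frame of pan_floor between -0.062 and 0.062 m and z of small1_mid in the frame of pan_floor between 0.0085 and 0.0185 m) or (x of small2_mid in the frame of pan_floor between -0.075 and 0.075 m and y of small2_mid in the frame of pan_floor between -0.062 and 0.062 m and z of small2_mid in the frame of pan_floor between 0.0085 and 0.0185 m) or (x of small3_mid in the frame of pan_floor between -0.075 and 0.075 m and y of small3_mid in the frame of pan_floor between -0.062 and 0.062 m and z of small3_mid in the frame of pan_floor between 0.0085 and 0.0185 m) or (x of small4_mid in the frame of pan_floor between -0.075 and 0.075 m and y of small4_mid in the frame of pan_floor between -0.062 and 0.062 m and z of small4_mid in the frame of pan_floor between 0.0085 and 0.0185 m)) and contact force between the fingers and big1 below 0.05 N and contact force between the fingers and big2 below 0.05 N and contact force between the fingers and small1 below 0.05 N and contact force between the fingers and small2 below 0.05 N and contact force between the fingers and small3 below 0.05 N and contact force between the fingers and small4 below 0.05 N and contact force between the arm and pan below 0.05 N), for 0.1 s.
At the end, for the whole second after the job is handed in: The pan rests (under 10 mm/s) with its pointer within 6 mm of the middle of the clip's gap; every weight stands upright (0.12 rad) on the pan's floor or on the bench; the other loose things are within 20 mm of where they were and not tipped (z of pointer in the frame of clip_mid between -0.006 and 0.006 m and velocity of joint pan between -0.01 and 0.01 m/s and ((x of big1_mid in the frame of pan_floor between -0.075 and 0.075 m and y of big1_mid in the frame of pan_floor between -0.062 and 0.062 m and z of big1_mid in the frame of pan_floor between 0.0135 and 0.0235 m) or height (world z) of big1_mid below 0.0245 m) and ((x of big2_mid in the frame of pan_floor between -0.075 and 0.075 m and y of big2_mid in the frame of pan_floor between -0.062 and 0.062 m and z of big2_mid in the frame of pan_floor between 0.0135 and 0.0235 m) or height (world z) of big2_mid below 0.0245 m) and ((x of small1_mid in the frame of pan_floor between -0.075 and 0.075 m and y of small1_mid in the frame of pan_floor between -0.062 and 0.062 m and z of small1_mid in the frame of pan_floor between 0.0085 and 0.0185 m) or height (world z) of small1_mid below 0.0195 m) and ((x of small2_mid in the frame of pan_floor between -0.075 and 0.075 m and y of small2_mid in the frame of pan_floor between -0.062 and 0.062 m and z of small2_mid in the frame of pan_floor between 0.0085 and 0.0185 m) or height (world z) of small2_mid below 0.0195 m) and ((x of small3_mid in the frame of pan_floor between -0.075 and 0.075 m and y of small3_mid in the frame of pan_floor between -0.062 and 0.062 m and z of small3_mid in the frame of pan_floor between 0.0085 and 0.0185 m) or height (world z) of small3_mid below 0.0195 m) and ((x of small4_mid in the frame of pan_floor between -0.075 and 0.075 m and y of small4_mid in the frame of pan_floor between -0.062 and 0.062 m and z of small4_mid in the frame of pan_floor between 0.0085 and 0.0185 m) or height (world z) of small4_mid below 0.0195 m) and angle between each of big1_mid, big2_mid, small1_mid, small2_mid, small3_mid, small4_mid, lens_mid, vial_mid, dropper_mid, dishes_mid, slidebox_mid, forceps_mid's own z axis and vertical below 0.12 rad and distance of each of lens_mid, vial_mid, dropper_mid, dishes_mid, slidebox_mid, forceps_mid from where it was at the start of the episode below 0.02 m); the robot touches nothing.
It fails at once if the pan is driven or dropped down onto its bottom stop (joint above 0.072) (value of joint pan above 0.072 m).
It fails at once if two weights are carried at once (((height (world z) of big1_mid above 0.05 m and contact force between the fingers and big1 above 0.5 N and contact force between big1 and pan below 0.02 N) and (height (world z) of big2_mid above 0.05 m and contact force between the fingers and big2 above 0.5 N and contact force between big2 and pan below 0.02 N)) or ((height (world z) of big1_mid above 0.05 m and contact force between the fingers and big1 above 0.5 N and contact force between big1 and pan below 0.02 N) and (height (world z) of small1_mid above 0.05 m and contact force between the fingers and small1 above 0.5 N and contact force between small1 and pan below 0.02 N)) or ((height (world z) of big1_mid above 0.05 m and contact force between the fingers and big1 above 0.5 N and contact force between big1 and pan below 0.02 N) and (height (world z) of small2_mid above 0.05 m and contact force between the fingers and small2 above 0.5 N and contact force between small2 and pan below 0.02 N)) or ((height (world z) of big1_mid above 0.05 m and contact force between the fingers and big1 above 0.5 N and contact force between big1 and pan below 0.02 N) and (height (world z) of small3_mid above 0.05 m and contact force between the fingers and small3 above 0.5 N and contact force between small3 and pan below 0.02 N)) or ((height (world z) of big1_mid above 0.05 m and contact force between the fingers and big1 above 0.5 N and contact force between big1 and pan below 0.02 N) and (height (world z) of small4_mid above 0.05 m and contact force between the fingers and small4 above 0.5 N and contact force between small4 and pan below 0.02 N)) or ((height (world z) of big2_mid above 0.05 m and contact force between the fingers and big2 above 0.5 N and contact force between big2 and pan below 0.02 N) and (height (world z) of small1_mid above 0.05 m and contact force between the fingers and small1 above 0.5 N and contact force between small1 and pan below 0.02 N)) or ((height (world z) of big2_mid above 0.05 m and contact force between the fingers and big2 above 0.5 N and contact force between big2 and pan below 0.02 N) and (height (world z) of small2_mid above 0.05 m and contact force between the fingers and small2 above 0.5 N and contact force between small2 and pan below 0.02 N)) or ((height (world z) of big2_mid above 0.05 m and contact force between the fingers and big2 above 0.5 N and contact force between big2 and pan below 0.02 N) and (height (world z) of small3_mid above 0.05 m and contact force between the fingers and small3 above 0.5 N and contact force between small3 and pan below 0.02 N)) or ((height (world z) of big2_mid above 0.05 m and contact force between the fingers and big2 above 0.5 N and contact force between big2 and pan below 0.02 N) and (height (world z) of small4_mid above 0.05 m and contact force between the fingers and small4 above 0.5 N and contact force between small4 and pan below 0.02 N)) or ((height (world z) of small1_mid above 0.05 m and contact force between the fingers and small1 above 0.5 N and contact force between small1 and pan below 0.02 N) and (height (world z) of small2_mid above 0.05 m and contact force between the fingers and small2 above 0.5 N and contact force between small2 and pan below 0.02 N)) or ((height (world z) of small1_mid above 0.05 m and contact force between the fingers and small1 above 0.5 N and contact force between small1 and pan below 0.02 N) and (height (world z) of small3_mid above 0.05 m and contact force between the fingers and small3 above 0.5 N and contact force between small3 and pan below 0.02 N)) or ((height (world z) of small1_mid above 0.05 m and contact force between the fingers and small1 above 0.5 N and contact force between small1 and pan below 0.02 N) and (height (world z) of small4_mid above 0.05 m and contact force between the fingers and small4 above 0.5 N and contact force between small4 and pan below 0.02 N)) or ((height (world z) of small2_mid above 0.05 m and contact force between the fingers and small2 above 0.5 N and contact force between small2 and pan below 0.02 N) and (height (world z) of small3_mid above 0.05 m and contact force between the fingers and small3 above 0.5 N and contact force between small3 and pan below 0.02 N)) or ((height (world z) of small2_mid above 0.05 m and contact force between the fingers and small2 above 0.5 N and contact force between small2 and pan below 0.02 N) and (height (world z) of small4_mid above 0.05 m and contact force between the fingers and small4 above 0.5 N and contact force between small4 and pan below 0.02 N)) or ((height (world z) of small3_mid above 0.05 m and contact force between the fingers and small3 above 0.5 N and contact force between small3 and pan below 0.02 N) and (height (world z) of small4_mid above 0.05 m and contact force between the fingers and small4 above 0.5 N and contact force between small4 and pan below 0.02 N))).
It fails at once if a bystander (lens, vial, dropper bottle, dishes, slide box, forceps) is moved more than 20 mm (distance of any of lens_mid, vial_mid, dropper_mid, dishes_mid, slidebox_mid, forceps_mid from where it was at the start of the episode above 0.02 m).
It also fails if it takes over 72 s, if anything falls off the work surface, if the arm or the gripper's body presses on something with over 40 N, if the wrist force passes 120 N, or if a joint passes its speed limit or range.

### The arm

A 6-joint arm with a two-finger parallel gripper is mounted at the origin on the work surface. World frame = base frame: x ahead of the robot, y to its left, z up, the work surface at z = 0. Lengths are in m, angles in rad, forces in N, time in s.
With the tool pointing down it reaches from about 0.35 to 0.975 m from the base axis. Payload 4.9 kg.
Tool frame: the origin (TCP) lies at the very end of the fingers, on their centre line; the grasp point (between the pads) lies manip.grip_point_offset behind it (manip.grip_point_offset is the distance from the TCP to the grasp point, in m); z points along the fingers, y is the line along which they close (so a half turn about z gives the same grasp; the last joint's range is limited). The gripper opens to 85 mm and grips with 20 to 120 N. Pads are 22 mm wide; open, the fingers measure 114 mm over their backs; the gripper's body (76 mm by 85 mm) begins 54 mm behind the grasp point. The pads swing forward as they close: fully open they stand 13 mm farther back than shut.
Start: joints at [1.132, 0.053, 1.613, -0, 1.476, -0.119], TCP at [0.196, 0.593, 0.231] pointing down, gripper open.
Joint ranges: [-3.01, 3.01], [-1.01, 2.22], [0.06, 2.58], [-1.02, 4.17], [0.09, 2.62], [-3.14, 3.14]. Speed limits (rad/s): [2.57, 2.57, 3.14, 3.14, 3.14, 3.14].

### API

Orientations are given as a unit quaternion [w, x, y, z].
In Python, from plant import manip gives the robot as it stands.
- The arm moves only by the shell command python3 -m crank 'ROWS' [OPENING]. ROWS is JSON, a list of rows, each an object of numbers: "x", "y", "z": the shift along the tool's x, y, z in cm; "turn": the turn about the tool's z in rad. In form: [{"x": .., "y": .., "z": .., "turn": ..}, ...]. A call has 1 to 5 rows; each row shifts and turns the commanded pose from where the row before left it, along the tool's axes as they then stand; what a row does not reach is not made up. A row lasts 1/10 s, in which the tool goes at most 50 mm and 8.59 degrees, less where a joint would pass 70% of its speed; a pose out of reach is approached as far as the arm can. A call with a gripper value outside its range is refused whole. OPENING is the opening in per cent of the stroke, from 0 (shut) to 100 (fully open), set as the call begins (- or left out, the last holds). The fingers move at their own pace and stop on an object; the grip force is fixed at half the most. Time passes only in rows, so rows that do not move let the fingers close. It gives the time, the measured TCP pose, the force, the opening and the grip force at its end, in the units of the state.
- manip.state(): the state, without advancing time (a new reading comes with each control period).
- manip.grab_frame(name): name is "scene" or "top" or "wrist"; returns (picture, depth): 400x640x3 uint8, red, green, blue; 400x640 float32, m along the optical axis (not along the pixel's ray), 0 where there is no reading.
- manip.camera_model(name): a dict with "mtx" (3x3 intrinsics, pixels), "k1" (the pictures are not rectified: a ray, as slopes to the right and down, at radius r is drawn at 1 + k1 r^2 times it, then the intrinsics apply), "world_to_cam" (4x4, takes a point from world to camera coordinates). Camera axes: x right, y down, z forward; pixel columns grow to the right and rows downward; lengths in m; the calibration is good to about 2 mm. A picture is of the moment at which its call begins: read the wrist's pose just before it. camera_model takes no time and is no camera call; for the wrist camera it gives the pose at the moment of the call.
- manip.job_done(): hands the job in; it is judged then, once.
The state is a dict: "time": time; "joint_pos": joint angles; "joint_vel": joint speeds; "joint_efforts": joint torques, N m; "tool_pos": TCP position; "tool_rot": TCP orientation; "contact_force": force on the tool from outside, world axes, zero at the start; "ft_torque": the same for the moment, N m; "gripper_width": opening from 0.0 (shut) to 1.0 (fully open); "grasp_force": force on a finger pad.
Only numpy, scipy, OpenCV 4.12 (cv2) and the standard library are available. Lean on these libraries where they do the work, as an engineer would, in place of code of your own. Each camera call takes 0.05 s, during which the arm holds its last target. There are 200 camera calls.

## Working session

There is one attempt and no reset: what is moved stays moved. The work goes in short steps, Python scripts to look and compute and a shell command to move; the robot and the scene stay as the last step left them, time stands still between calls to the robot, and variables do not carry over. Pictures are saved under pics/ and viewed, at most 10 in all, crops included, and the job is handed in when it is done.

```bash
mkdir -p pics; ls
cat > h.py <<'E'
import numpy as np, cv2
from plant import manip
def grab(n):
    m=manip.camera_model(n); p,d=manip.grab_frame(n); return p,d,m
def ray(m,u,v):
    K=np.array(m["mtx"]); q=np.array([(u-K[0,2])/K[0,0],(v-K[1,2])/K[1,1]]); s=q.copy()
    for _ in range(20): s=q/(1+m["k1"]*(s@s))
    T=np.linalg.inv(np.array(m["world_to_cam"])); return T[:3,3],T[:3,:3]@np.array([s[0],s[1],1])
def onz(m,u,v,z):
    o,d=ray(m,u,v); return o+d*(z-o[2])/d[2]
def pt(m,u,v,depth):
    o,d=ray(m,u,v); return o+d*depth
def proj(m,P):
    c=np.array(m["world_to_cam"])@np.append(P,1); s=c[:2]/c[2]; s=s*(1+m["k1"]*(s@s)); K=np.array(m["mtx"])
    return K[0,0]*s[0]+K[0,2],K[1,1]*s[1]+K[1,2]
def cloud(m,d):
    K=np.array(m["mtx"]);h,w=d.shape
    v,u=np.mgrid[:h,:w]; q=np.stack([(u-K[0,2])/K[0,0],(v-K[1,2])/K[1,1]],-1); s=q.copy()
    for _ in range(20): s=q/(1+m["k1"]*(s**2).sum(-1,keepdims=True))
    c=np.concatenate([s,np.ones((h,w,1))],-1)*d[...,None]
    T=np.linalg.inv(np.array(m["world_to_cam"])); return c@T[:3,:3].T+T[:3,3]
def save(n,p): cv2.imwrite("pics/"+n+".png",cv2.cvtColor(p,cv2.COLOR_RGB2BGR))
E
python3 - <<'E'
from h import *
for n in("top","scene"):
    p,d,m=grab(n); save(n+"0",p); np.savez(n+"0.npz",p=p,d=d); 
    print(n,np.linalg.inv(np.array(m["world_to_cam"])).round(3).tolist(),np.array(m["mtx"]).round(1).tolist(),m["k1"])
print(manip.state(),manip.grip_point_offset)
E
```

```text
pics
top [[0.015, -0.995, 0.098, 0.47], [-1.0, -0.015, 0.005, 0.007], [-0.003, -0.098, -0.995, 1.245], [0.0, 0.0, 0.0, 1.0]] [[502.2, 0.0, 323.8], [0.0, 502.2, 188.2], [0.0, 0.0, 1.0]] -0.015559995453432347
scene [[-0.115, 0.773, -0.624, 1.21], [0.993, 0.081, -0.083, 0.097], [-0.014, -0.63, -0.777, 0.904], [0.0, 0.0, 0.0, 1.0]] [[518.7, 0.0, 315.8], [0.0, 518.7, 202.8], [0.0, 0.0, 1.0]] 0.0055510174818062166
{'time': 0.1, 'joint_pos': array([ 1.13200989e+00,  5.32859784e-02,  1.61416486e+00,  2.57015541e-05,
        1.47600555e+00, -1.18967469e-01]), 'joint_vel': array([ 0.00034885, -0.00082377, -0.00300104,  0.00258636, -0.00307927,
        0.00122781]), 'joint_efforts': array([-7.94864854e-05, -3.94905138e+01, -3.71362209e+01, -1.46992825e-04,
        3.93023685e-03,  1.54799949e-05]), 'tool_pos': array([0.19622731, 0.59279903, 0.23018409]), 'tool_rot': array([-2.68818958e-04,  1.59229988e-01,  9.87241076e-01, -8.92344766e-04]), 'contact_force': array([ 0.07881485, -0.28255128,  0.9730471 ]), 'ft_torque': array([ 0.00816115, -0.02099661,  0.0106471 ]), 'grasp_force': 0.0, 'gripper_width': 1.0028141686202925} 0.0187
```

View pics/top0.png

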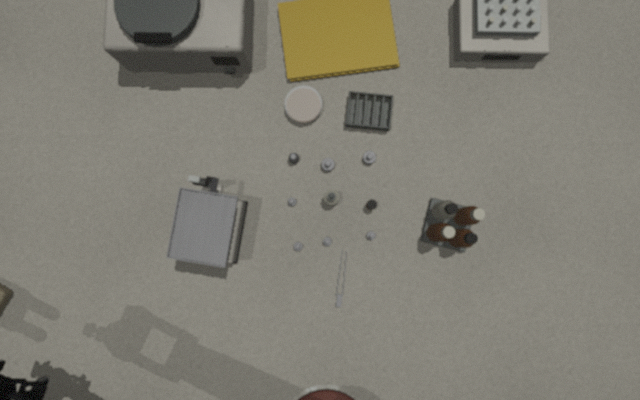

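View pics/scene0.png

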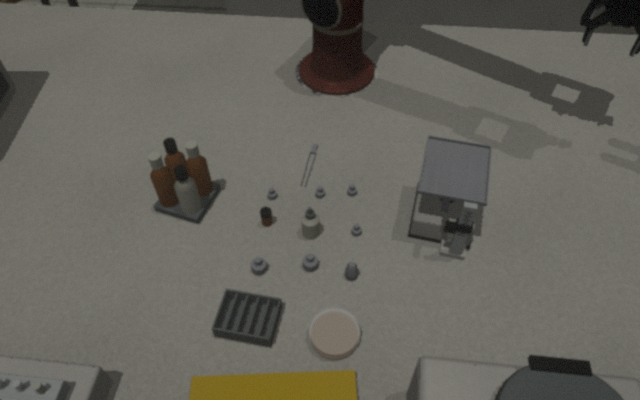

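The top view shows the big weights at (327,164) and (369,158), with the lens at (293,158). The small ones are at (292,202), (298,246), (326,241) and (371,236). The vial is at (371,205), the dropper at (331,199), and the pan is around (208,228) with its clip near (210,183). In the scene view the pan is at (455,168) and the clip near (457,228).

Run:
```python
from h import *
m=manip.camera_model("top"); z=np.load("top0.npz"); p,d=z["p"],z["d"]; C=cloud(m,d)
g=np.isfinite(C[...,2])&(d>0)
print("bench z",np.median(C[300:340,420:600,2][g[300:340,420:600]]))
for n,(u,v) in dict(big1=(327,164),big2=(369,158),lens=(293,158),s1=(292,202),s2=(298,246),s3=(326,241),s4=(371,236),vial=(371,205),drop=(331,199)).items():
    s=np.s_[v-12:v+13,u-12:u+13]; c=C[s][g[s]&(C[s][...,2]>0.008)&(C[s][...,2]<0.1)]
    top=c[c[:,2]>np.percentile(c[:,2],99)-0.006]
    print(n,len(c),"mid",((c.min(0)+c.max(0))/2).round(3),"top",top.mean(0).round(3),"span",np.ptp(c,0).round(3), "onz",onz(m,u,v,.03).round(3))
s=np.s_[170:285,150:260]; c=C[s]; k=g[s]&(c[...,2]>.135)&(c[...,2]<.152)
pc=c[k]; print("pan",len(pc),pc.mean(0).round(4),pc.min(0),pc.max(0))
# min-area rectangle in xy mm
r=cv2.minAreaRect((pc[:,:2]*1000).astype(np.float32)); print(r)
mm=manip.camera_model("scene"); z=np.load("scene0.npz"); p2,d2=z["p"],z["d"]
C2=cloud(mm,d2)
s=np.s_[120:265,400:500]; c=C2[s]; k=(d2[s]>0)&(c[...,2]>.138)&(c[...,2]<.158); pc=c[k]; print("scene pan",pc.mean(0).round(4),cv2.minAreaRect((pc[:,:2]*1000).astype(np.float32)))
save("sccrop",cv2.resize(cv2.convertScaleAbs(p2[120:270,390:510],alpha=1.6),None,fx=4,fy=4,interpolation=cv2.INTER_CUBIC))
```

```text
bench z 0.0005626811915271368
big1 137 mid [0.654 0.004 0.025] top [0.65  0.005 0.037] span [0.04  0.032 0.032] onz [0.648 0.006 0.03 ]
big2 136 mid [ 0.668 -0.097  0.026] top [ 0.668 -0.097  0.038] span [0.032 0.03  0.033] onz [ 0.665 -0.097  0.03 ]
lens 97 mid [0.672 0.094 0.028] top [0.663 0.089 0.045] span [0.041 0.034 0.041] onz [0.662 0.089 0.03 ]
s1 60 mid [0.555 0.093 0.021] top [0.556 0.092 0.029] span [0.02  0.02  0.025] onz [0.554 0.089 0.03 ]
s2 63 mid [0.457 0.084 0.021] top [0.448 0.076 0.028] span [0.039 0.037 0.025] onz [0.448 0.072 0.03 ]
s3 61 mid [0.461 0.003 0.02 ] top [0.46  0.004 0.027] span [0.019 0.02  0.022] onz [0.461 0.005 0.03 ]
s4 60 mid [ 0.476 -0.102  0.02 ] top [ 0.477 -0.102  0.028] span [0.017 0.02  0.023] onz [ 0.475 -0.103  0.03 ]
vial 93 mid [ 0.548 -0.112  0.029] top [ 0.55  -0.103  0.045] span [0.032 0.044 0.041] onz [ 0.55  -0.102  0.03 ]
drop 207 mid [ 0.565 -0.004  0.05 ] top [ 0.566 -0.004  0.083] span [0.036 0.036 0.074] onz [ 0.563 -0.005  0.03 ]
pan 4068 [0.4906 0.2766 0.1474] [0.40269118 0.20187466 0.13534511] [0.59634285 0.34935653 0.1519882 ]
((504.7369384765625, 274.92974853515625), (131.22621154785156, 189.1806182861328), 81.7022476196289)
scene pan [0.494  0.2789 0.1473] ((502.51068115234375, 276.1925964355469), (130.3155059814453, 192.8956298828125), 81.6601791381836)
```

View pics/sccrop.png

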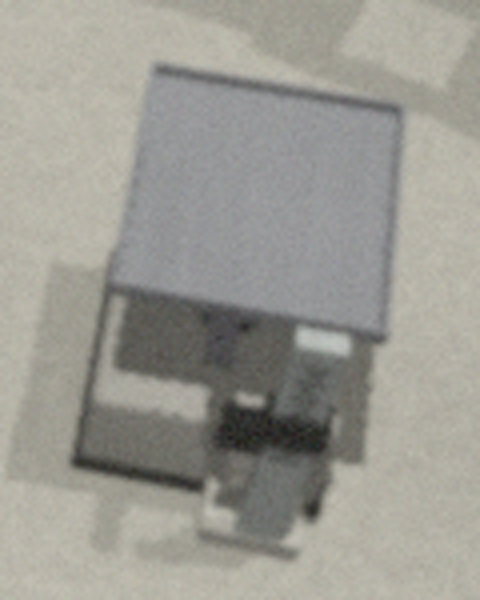

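The crop shows the pointer as a dark stub at crop (230,335), below and forward of the pan edge. The black clip is at crop (220–325, 405–450), which is scene pixel (459,227).

Run:
```python
from h import *
c0=np.array([.487,.278]); a=-np.deg2rad(8.3); R=np.array([[np.cos(a),-np.sin(a)],[np.sin(a),np.cos(a)]])
for n,s in(("scene",np.s_[210:250,435:480]),("top",np.s_[170:195,180:230])):
    m=manip.camera_model(n); z=np.load(n+"0.npz"); p,d=z["p"][s],z["d"]; C=cloud(m,d)[s]; d=d[s]
    k=(p.max(-1)<50)&(d>0); c=C[k]; L=np.c_[(c[:,:2]-c0)@R,c[:,2]]*1000
    L=L[(L[:,2]>60)&(L[:,2]<150)]
    print(n,k.sum(),len(L),L.min(0).round(),L.max(0).round()); print(np.histogram(L[:,2],bins=np.arange(60,152,4)))
    o=L[np.argsort(L[:,2])[::-1]][::max(1,len(L)//25)]; print(o.round().astype(int).tolist())
    c=C[d>0]; L=np.c_[(c[:,:2]-c0)@R,c[:,2]]*1000
    L=L[(L[:,2]>142)&(L[:,2]<154)&(L[:,0]>80)&(L[:,0]<130)&(L[:,1]<10)]; print("pointer",L.mean(0).round(1) if len(L) else None,L.min(0) if len(L) else None,L.max(0) if len(L) else None)
```

```text
scene 330 295 [ 41. -14.  62.] [117.  50. 149.]
(array([ 1,  0,  0,  0,  0,  4,  8, 16, 73, 27, 16, 22, 56, 62,  2,  0,  0,
        0,  1,  0,  1,  3]), array([ 60,  64,  68,  72,  76,  80,  84,  88,  92,  96, 100, 104, 108,
       112, 116, 120, 124, 128, 132, 136, 140, 144, 148]))
[[110, -3, 149], [108, 15, 116], [108, 8, 114], [107, 20, 114], [108, 23, 113], [110, 7, 113], [107, 25, 112], [111, 18, 112], [108, 28, 111], [105, 39, 111], [105, 7, 110], [105, 41, 109], [114, 14, 108], [108, 38, 105], [109, 46, 103], [108, 26, 101], [108, 30, 99], [109, 2, 97], [106, 17, 95], [106, 6, 95], [110, 1, 95], [115, 18, 94], [107, 48, 93], [108, 33, 93], [114, 5, 92], [113, 15, 90], [107, 36, 86]]
pointer [109.9  -7.6 147.3] [106.91180592 -13.86977777 143.47334954] [112.05051345  -3.01643573 150.17330695]
top 33 33 [96.  8. 73.] [113.  22. 116.]
(array([ 0,  0,  0,  1,  1,  0,  0,  1,  0,  3,  0,  4,  7, 16,  0,  0,  0,
        0,  0,  0,  0,  0]), array([ 60,  64,  68,  72,  76,  80,  84,  88,  92,  96, 100, 104, 108,
       112, 116, 120, 124, 128, 132, 136, 140, 144, 148]))
[[107, 12, 116], [105, 12, 116], [112, 14, 115], [108, 8, 115], [110, 11, 115], [107, 15, 114], [100, 18, 114], [108, 11, 114], [106, 10, 114], [113, 9, 113], [105, 15, 113], [110, 14, 113], [100, 17, 113], [113, 12, 112], [102, 19, 112], [110, 16, 112], [112, 17, 112], [107, 18, 112], [98, 19, 111], [105, 18, 111], [111, 10, 110], [110, 19, 109], [96, 19, 108], [103, 18, 108], [98, 18, 107], [96, 17, 106], [103, 17, 105], [101, 17, 100], [97, 17, 99], [99, 18, 97], [105, 18, 90], [103, 21, 77], [101, 22, 73]]
pointer [ 96.6 -10.  149.2] [ 80.27301628 -16.86917349 144.80405601] [112.58530389  -2.02610468 153.90079563]
```

```bash
cat > go.py <<'E'
import sys
from h import *
from scipy.spatial.transform import Rotation as Ro
def shift(t):
    s=manip.state(); w,x,y,z=s["tool_rot"]; R=Ro.from_quat([x,y,z,w]).as_matrix()
    dl=R.T@(np.array(t)-s["tool_pos"])*100
    print("t",round(s["time"],2),"tcp",s["tool_pos"].round(4),"shift cm",dl.round(2),"rows",np.ceil(np.linalg.norm(dl)/5),"tilt",np.round(R[:,2],3),"F",s["contact_force"].round(1),"w",round(s["gripper_width"],2),"g",round(s["grasp_force"],1))
if __name__=="__main__": shift([float(v) for v in sys.argv[1:4]])
E
python3 go.py .65 .005 .2
```

```text
t 0.1 tcp [0.1962 0.5928 0.2302] shift cm [-61.56 -41.53   3.08] rows 15.0 tilt [-0.001 -0.002 -1.   ] F [ 0.1 -0.3  1. ] w 1.0 g 0.0
```

```bash
python3 -m crank '[{"x":-3.1,"y":-2.1},{"x":-3.1,"y":-2.1},{"x":-3.1,"y":-2.1},{"x":-3.1,"y":-2.1},{"x":-3.1,"y":-2.1}]' 50
python3 -m crank '[{"x":-3.1,"y":-2.1},{"x":-3.1,"y":-2.1},{"x":-3.1,"y":-2.1},{"x":-3.1,"y":-2.1},{"x":-3.1,"y":-2.1}]'
python3 -m crank '[{"x":-3.1,"y":-2.1},{"x":-3.1,"y":-2.1},{"x":-3.1,"y":-2.1},{"x":-3.1,"y":-2.1},{"x":-3.1,"y":-2.1}]'
python3 -m crank '[{"x":-3.1,"y":-2.1},{"x":-3.1,"y":-2.1},{"x":-3,"y":-2},{"x":-3,"y":-2},{"z":3}]'
python3 -m crank '[{"z":0},{"z":0},{"z":0}]'
python3 go.py .65 .005 .15
python3 - <<'E'
from h import *
p,d,m=grab("wrist"); save("w1",p); np.savez("w1.npz",p=p,d=d,T=m["world_to_cam"]); print(m["mtx"],np.linalg.inv(np.array(m["world_to_cam"])).round(3).tolist())
print(proj(m,[.65,.005,.037]))
E
```

```text
t 0.1 tcp [0.1962 0.5928 0.2302] shift cm [-61.56 -41.52   8.08] rows 15.0 tilt [-0.001 -0.002 -1.   ] F [ 0.1 -0.3  1. ] w 1.0 g 0.0
[[295.81627798   0.         316.41802066]
 [  0.         295.81627798 199.17847839]
 [  0.           0.           1.        ]] [[0.315, 0.916, 0.246, 0.134], [0.949, -0.304, -0.083, 0.614], [-0.001, 0.26, -0.966, 0.372], [0.0, 0.0, 0.0, 1.0]]
(np.float64(98.61202090180689), np.float64(499.33256220248813))schema error: expected keys x, y, z, turn
schema error: expected keys x, y, z, turn
schema error: expected keys x, y, z, turn
schema error: expected keys x, y, z, turn
schema error: expected keys x, y, z, turn
```

View pics/w1.png

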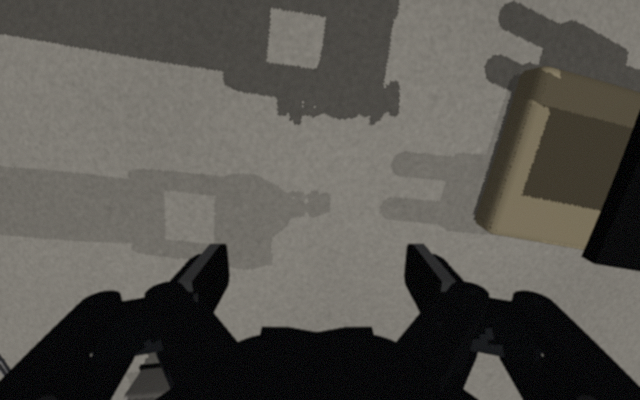

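The schema needs all four keys, so no move was made; the wrist view shows only bench, with the fingertips at (215,250) and (415,250). I'll resend the rows with full keys.

```bash
python3 -m crank '[{"x":-3.1,"y":-2.1,"z":0,"turn":0},{"x":-3.1,"y":-2.1,"z":0,"turn":0},{"x":-3.1,"y":-2.1,"z":0,"turn":0},{"x":-3.1,"y":-2.1,"z":0,"turn":0},{"x":-3.1,"y":-2.1,"z":0,"turn":0}]' 50
python3 -m crank '[{"x":-3.1,"y":-2.1,"z":0,"turn":0},{"x":-3.1,"y":-2.1,"z":0,"turn":0},{"x":-3.1,"y":-2.1,"z":0,"turn":0},{"x":-3.1,"y":-2.1,"z":0,"turn":0},{"x":-3.1,"y":-2.1,"z":0,"turn":0}]' >/dev/null
python3 -m crank '[{"x":-3.1,"y":-2.1,"z":0,"turn":0},{"x":-3.1,"y":-2.1,"z":0,"turn":0},{"x":-3.1,"y":-2.1,"z":0,"turn":0},{"x":-3.1,"y":-2.1,"z":0,"turn":0},{"x":-3.1,"y":-2.1,"z":0,"turn":0}]' >/dev/null
python3 -m crank '[{"x":-3.1,"y":-2.1,"z":0,"turn":0},{"x":-3.1,"y":-2.1,"z":0,"turn":0},{"x":-3,"y":-2,"z":0,"turn":0},{"x":-3,"y":-2,"z":3,"turn":0},{"x":0,"y":0,"z":0,"turn":0}]' >/dev/null
python3 -m crank '[{"x":0,"y":0,"z":0,"turn":0},{"x":0,"y":0,"z":0,"turn":0}]'
python3 go.py .65 .005 .15
python3 - <<'E'
from h import *
p,d,m=grab("wrist"); save("w2",p); np.savez("w2.npz",p=p,d=d,T=m["world_to_cam"])
print(proj(m,[.65,.005,.037]))
E
```

```text
time: 0.65
tool_pos: [0.3111, 0.4435, 0.2309]
tool_rot: [-0.0, 0.159, 0.987, -0.0]
contact_force: [0.5, 0.5, 0.6]
gripper_width: 0.496
grasp_force: 0.0
time: 2.35
tool_pos: [0.6288, 0.0325, 0.2019]
tool_rot: [0.0, 0.159, 0.987, 0.0]
contact_force: [-0.7, 0.1, 0.3]
gripper_width: 0.497
grasp_force: 0.0
t 2.35 tcp [0.6288 0.0325 0.2019] shift cm [-2.87 -1.95  5.19] rows 2.0 tilt [ 0.001  0.    -1.   ] F [-0.7  0.1  0.3] w 0.5 g 0.0
(np.float64(298.40011941796314), np.float64(209.75743222916583))
```

View pics/w2.png

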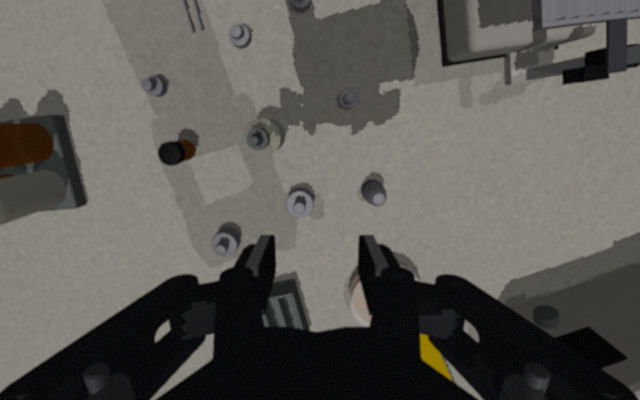

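Big1 is at (299,203) with its knob near (299,207), against a prediction of (298,210), so they agree to a few mm. Big2 is at (224,243), and the smalls are at (240,35), (152,86), (348,97) and (300,2). I'll refine the knob tops from the wrist depth.

```bash
python3 - <<'E'
from h import *
z=np.load("w2.npz"); d=z["d"]; m=manip.camera_model("wrist"); m["world_to_cam"]=z["T"]; C=cloud(m,d)
for n,x,y,h in(("big1",.650,.005,.037),("big2",.668,-.097,.037),("s1",.556,.092,.027),("s3",.460,.004,.027),("s4",.477,-.102,.027)):
    k=(d>0)&(np.hypot(C[...,0]-x,C[...,1]-y)<.02)
    t=C[k&(abs(C[...,2]-h)<.004)]; b=C[k&(C[...,2]>.006)]
    print(n,len(t),((t.min(0)+t.max(0))/2).round(4) if len(t) else "",t.mean(0).round(4) if len(t) else "","body",((b.min(0)+b.max(0))/2).round(4))
E
python3 go.py .65 .005 .06
```

```text
big1 125 [0.6485 0.0056 0.0355] [0.6483 0.006  0.0361] body [0.6472 0.006  0.1236]
big2 117 [ 0.6668 -0.0953  0.0354] [ 0.6667 -0.0954  0.0356] body [ 0.6669 -0.096   0.0219]
s1 100 [0.5556 0.093  0.0259] [0.5556 0.093  0.0261] body [0.5557 0.0932 0.0172]
s3 126 [0.4597 0.0047 0.0257] [0.46   0.0049 0.0259] body [0.46   0.0046 0.0172]
s4 122 [ 0.4753 -0.1019  0.0256] [ 0.4754 -0.1018  0.0259] body [ 0.4751 -0.1018  0.0171]
t 2.4 tcp [0.6289 0.0327 0.2024] shift cm [-2.85 -1.98 14.24] rows 3.0 tilt [ 0.001  0.    -1.   ] F [-0.5  0.4  0.9] w 0.5 g 0.0
```

```bash
python3 -m crank '[{"x":-1.35,"y":-0.95,"z":3,"turn":0},{"x":-1.35,"y":-0.95,"z":4,"turn":0},{"x":0,"y":0,"z":4,"turn":0},{"x":0,"y":0,"z":4,"turn":0},{"x":0,"y":0,"z":0,"turn":0}]' 40
python3 -m crank '[{"x":0,"y":0,"z":0,"turn":0},{"x":0,"y":0,"z":0,"turn":0}]' >/dev/null
python3 go.py .6485 .0058 .0255
```

```text
time: 2.9
tool_pos: [0.6436, 0.0068, 0.0453]
tool_rot: [-0.006, 0.159, 0.987, -0.0]
contact_force: [0.2, 0.4, -1.0]
gripper_width: 0.401
grasp_force: 0.0
t 3.1 tcp [0.6509 0.0057 0.0552] shift cm [ 0.25 -0.07  2.97] rows 1.0 tilt [ 0.006 -0.001 -1.   ] F [ 0.4 -0.3 -0.2] w 0.4 g 0.0
```

```bash
python3 -m crank '[{"x":0.1,"y":0,"z":1.5,"turn":0},{"x":0,"y":0,"z":1.2,"turn":0},{"x":0,"y":0,"z":0,"turn":0},{"x":0,"y":0,"z":0,"turn":0},{"x":0,"y":0,"z":0,"turn":0}]' >/dev/null
python3 go.py .6485 .0058 .0255
```

```text
t 3.6 tcp [0.6478 0.0056 0.0245] shift cm [-0.06  0.04 -0.1 ] rows 1.0 tilt [ 0. -0. -1.] F [ 0.6 -0.4  0.3] w 0.4 g 0.0
```

```bash
python3 -m crank '[{"x":0,"y":0,"z":-0.1,"turn":0},{"x":0,"y":0,"z":0,"turn":0},{"x":0,"y":0,"z":0,"turn":0},{"x":0,"y":0,"z":0,"turn":0},{"x":0,"y":0,"z":0,"turn":0}]' 0
python3 -m crank '[{"x":0,"y":0,"z":-1,"turn":0},{"x":0,"y":0,"z":-2,"turn":0},{"x":0,"y":0,"z":-4,"turn":0},{"x":0,"y":0,"z":-4,"turn":0},{"x":0,"y":0,"z":-4,"turn":0}]' >/dev/null
python3 -m crank '[{"x":0,"y":0,"z":-4,"turn":0},{"x":0,"y":0,"z":0,"turn":0},{"x":0,"y":0,"z":0,"turn":0}]'
python3 go.py .475 .255 .215
```

```text
time: 4.1
tool_pos: [0.6482, 0.0057, 0.0261]
tool_rot: [0.001, 0.159, 0.987, 0.0]
contact_force: [-0.3, 0.8, 3.9]
gripper_width: 0.125
grasp_force: 58.7
time: 4.9
tool_pos: [0.6479, 0.0056, 0.2163]
tool_rot: [0.001, 0.159, 0.987, -0.0]
contact_force: [-0.6, -0.0, -2.3]
gripper_width: 0.124
grasp_force: 58.6
t 4.9 tcp [0.6479 0.0056 0.2163] shift cm [24.25 18.24  0.09] rows 7.0 tilt [ 0.002 -0.    -1.   ] F [-0.6 -0.  -2.3] w 0.12 g 58.6
```

```bash
python3 -m crank '[{"x":1.5,"y":1.2,"z":0,"turn":0},{"x":3.1,"y":2.2,"z":0,"turn":0},{"x":3.1,"y":2.2,"z":0,"turn":0},{"x":3.1,"y":2.2,"z":0,"turn":0},{"x":3.1,"y":2.2,"z":0,"turn":0}]' >/dev/null
python3 -m crank '[{"x":3.1,"y":2.2,"z":0,"turn":0},{"x":3.1,"y":2.2,"z":0,"turn":0},{"x":3.1,"y":2.2,"z":0,"turn":0},{"x":1.5,"y":1.2,"z":0,"turn":0},{"x":0,"y":0,"z":0,"turn":0}]' >/dev/null
python3 -m crank '[{"x":0,"y":0,"z":0,"turn":0},{"x":0,"y":0,"z":0,"turn":0}]' >/dev/null
python3 go.py .4495 .2632 .18
```

```text
t 6.1 tcp [0.4688 0.2516 0.214 ] shift cm [2.19 0.5  3.41] rows 1.0 tilt [-0.002 -0.001 -1.   ] F [ 0.3  0.2 -1. ] w 0.12 g 58.7
```

```bash
python3 -m crank '[{"x":1.1,"y":0.2,"z":0,"turn":0},{"x":1.1,"y":0.3,"z":1,"turn":0},{"x":0,"y":0,"z":1,"turn":0},{"x":0,"y":0,"z":1,"turn":0},{"x":0,"y":0,"z":0.5,"turn":0}]' >/dev/null
python3 -m crank '[{"x":0,"y":0,"z":0,"turn":0},{"x":0,"y":0,"z":0,"turn":0},{"x":0,"y":0,"z":0.4,"turn":0},{"x":0,"y":0,"z":0.4,"turn":0},{"x":0,"y":0,"z":0.4,"turn":0}]'
python3 -m crank '[{"x":0,"y":0,"z":0.4,"turn":0},{"x":0,"y":0,"z":0.4,"turn":0},{"x":0,"y":0,"z":0.4,"turn":0},{"x":0,"y":0,"z":0,"turn":0},{"x":0,"y":0,"z":0,"turn":0}]'
python3 go.py .4495 .2632 .15
```

```text
time: 7.1
tool_pos: [0.45, 0.264, 0.1683]
tool_rot: [0.0, 0.159, 0.987, 0.0]
contact_force: [0.8, -0.7, -1.5]
gripper_width: 0.123
grasp_force: 58.8
time: 7.6
tool_pos: [0.4496, 0.2638, 0.1562]
tool_rot: [-0.0, 0.159, 0.987, -0.0]
contact_force: [-1.5, -0.4, 0.0]
gripper_width: 0.128
grasp_force: 58.8
t 7.6 tcp [0.4496 0.2638 0.1562] shift cm [-0.01 -0.06  0.62] rows 1.0 tilt [-0.001 -0.    -1.   ] F [-1.5 -0.4  0. ] w 0.13 g 58.8
```

```bash
python3 -m crank '[{"x":0,"y":0,"z":0.3,"turn":0},{"x":0,"y":0,"z":0.2,"turn":0},{"x":0,"y":0,"z":0,"turn":0},{"x":0,"y":0,"z":0,"turn":0},{"x":0,"y":0,"z":0,"turn":0}]'
python3 -m crank '[{"x":0,"y":0,"z":0,"turn":0},{"x":0,"y":0,"z":0,"turn":0},{"x":0,"y":0,"z":0,"turn":0}]' 40
python3 -m crank '[{"x":0,"y":0,"z":-1,"turn":0},{"x":0,"y":0,"z":-2,"turn":0},{"x":0,"y":0,"z":-3,"turn":0},{"x":0,"y":0,"z":-2,"turn":0},{"x":0,"y":0,"z":0,"turn":0}]' >/dev/null
python3 go.py .555 .0 .22
python3 - <<'E'
from h import *
for n in("scene",):
    p,d,m=grab(n); save("sc1",cv2.resize(cv2.convertScaleAbs(p[120:270,390:510],alpha=1.6),None,fx=4,fy=4,interpolation=cv2.INTER_CUBIC)); np.savez("sc1.npz",p=p,d=d)
    C=cloud(m,d); c0=np.array([.487,.278]); a=-np.deg2rad(8.3); R=np.array([[np.cos(a),-np.sin(a)],[np.sin(a),np.cos(a)]])
    L=np.dstack([(C[...,:2]-c0)@R,C[...,2]])*1000
    k=(d>0)&(abs(L[...,0]-35)<15)&(abs(L[...,1])<50)&(L[...,2]>60)&(L[...,2]<160)
    print("floor",np.median(L[k],axis=0))
    k=(d>0)&(abs(L[...,0]+35)<20)&(abs(L[...,1]+20)<20)&(L[...,2]>60)&(L[...,2]<240); print(np.histogram(L[k][:,2],bins=np.arange(60,241,10))[0])
E
```

```text
time: 8.1
tool_pos: [0.4498, 0.264, 0.1514]
tool_rot: [0.0, 0.159, 0.987, 0.0]
contact_force: [0.6, 0.5, 0.5]
gripper_width: 0.12
grasp_force: 58.8
time: 8.4
tool_pos: [0.4498, 0.264, 0.1514]
tool_rot: [0.0, 0.159, 0.987, 0.0]
contact_force: [-0.4, 0.2, 0.1]
gripper_width: 0.4
grasp_force: 0.0
t 8.9 tcp [0.4518 0.2648 0.2362] shift cm [-18.11 -21.91   1.62] rows 6.0 tilt [ 0.008  0.003 -1.   ] F [ 0.6 -0.2 -0.3] w 0.39 g 0.0
floor [ 36.4171618   -1.27307968 123.39018056]
[  0   0   0   0   0   0 139  53 131  29  20   0   0   0   0   0   0   4]
```

View pics/sc1.png

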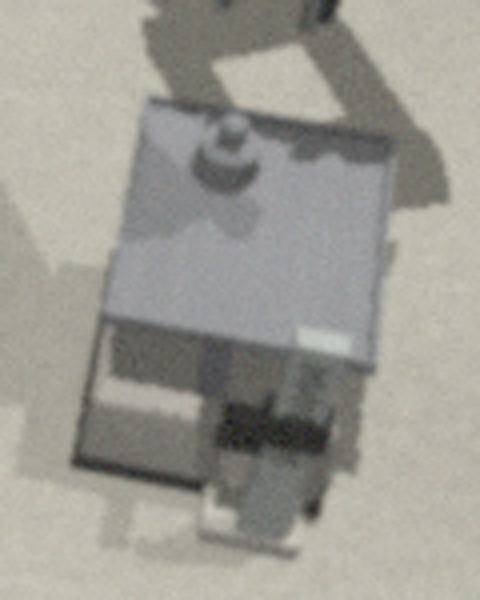

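Big1 stands upright on the pan (crop 228,155); the pan has sunk 24 mm, to a floor height of 123 mm. The clip's middle is at about 102 mm, so about 21 mm more is needed and the second big weight fits best.

```bash
python3 -m crank '[{"x":-1.5,"y":-1.3,"z":0,"turn":0},{"x":-3.2,"y":-2.8,"z":0,"turn":0},{"x":-3.2,"y":-2.8,"z":0,"turn":0},{"x":-3.2,"y":-2.8,"z":0,"turn":0},{"x":-3.2,"y":-2.8,"z":0,"turn":0}]' >/dev/null
python3 -m crank '[{"x":-3.2,"y":-2.8,"z":0,"turn":0},{"x":-3.2,"y":-2.8,"z":0,"turn":0},{"x":-3.2,"y":-2.8,"z":0,"turn":0},{"x":-3.2,"y":-2.8,"z":0,"turn":0},{"x":-3.2,"y":-2.8,"z":0,"turn":0}]' >/dev/null
python3 -m crank '[{"x":-1.4,"y":-1,"z":2,"turn":0},{"x":0,"y":0,"z":4,"turn":0},{"x":0,"y":0,"z":4,"turn":0},{"x":0,"y":0,"z":3,"turn":0},{"x":0,"y":0,"z":0,"turn":0}]' >/dev/null
python3 -m crank '[{"x":0,"y":0,"z":0,"turn":0},{"x":0,"y":0,"z":0,"turn":0}]' >/dev/null
python3 go.py .667 -.0955 .0255
python3 - <<'E'
from h import *
p,d,m=grab("wrist"); C=cloud(m,d); x,y,h=.667,-.0955,.037
k=(d>0)&(np.hypot(C[...,0]-x,C[...,1]-y)<.02)&(abs(C[...,2]-h)<.004); t=C[k]
print(len(t),((t.min(0)+t.max(0))/2).round(4) if len(t) else "")
E
```

```text
t 10.65 tcp [ 0.6656 -0.097   0.1036] shift cm [-0.06  0.19  7.81] rows 2.0 tilt [ 0.003 -0.001 -1.   ] F [-0.8 -0.4  0.3] w 0.4 g 0.0
259 [ 0.6673 -0.0968  0.0354]
```

```bash
python3 -m crank '[{"x":-0.1,"y":0.1,"z":3,"turn":0},{"x":0,"y":0,"z":2.5,"turn":0},{"x":0,"y":0,"z":2.2,"turn":0},{"x":0,"y":0,"z":0,"turn":0},{"x":0,"y":0,"z":0,"turn":0}]' >/dev/null
python3 -m crank '[{"x":0,"y":0,"z":0,"turn":0},{"x":0,"y":0,"z":0,"turn":0}]' >/dev/null
python3 go.py .6672 -.0965 .0258
```

```text
t 11.4 tcp [ 0.6671 -0.0965  0.0269] shift cm [-0.01  0.    0.11] rows 1.0 tilt [ 0.004 -0.001 -1.   ] F [ 0.4 -0.9  0.1] w 0.4 g 0.0
```

```bash
python3 -m crank '[{"x":0,"y":0,"z":0.1,"turn":0},{"x":0,"y":0,"z":0,"turn":0},{"x":0,"y":0,"z":0,"turn":0},{"x":0,"y":0,"z":0,"turn":0},{"x":0,"y":0,"z":0,"turn":0}]' 0
python3 -m crank '[{"x":0,"y":0,"z":-1,"turn":0},{"x":0,"y":0,"z":-2,"turn":0},{"x":0,"y":0,"z":-4,"turn":0},{"x":0,"y":0,"z":-4,"turn":0},{"x":0,"y":0,"z":-4,"turn":0}]' >/dev/null
python3 -m crank '[{"x":0,"y":0,"z":-4,"turn":0},{"x":1.4,"y":1.4,"z":0,"turn":0},{"x":2.8,"y":2.8,"z":0,"turn":0},{"x":2.8,"y":2.8,"z":0,"turn":0},{"x":2.8,"y":2.8,"z":0,"turn":0}]'
python3 -m crank '[{"x":2.8,"y":2.8,"z":0,"turn":0},{"x":2.8,"y":2.8,"z":0,"turn":0},{"x":2.8,"y":2.8,"z":0,"turn":0},{"x":2.8,"y":2.8,"z":0,"turn":0},{"x":2.8,"y":2.8,"z":0,"turn":0}]' >/dev/null
python3 -m crank '[{"x":2.4,"y":2.8,"z":0,"turn":0},{"x":1.2,"y":1.2,"z":0,"turn":0},{"x":0,"y":0,"z":0,"turn":0},{"x":0,"y":0,"z":0,"turn":0},{"x":0,"y":0,"z":0,"turn":0}]'
python3 go.py .494 .2568 .15
python3 - <<'E'
from h import *
for n in("scene",):
    p,d,m=grab(n); np.savez("sc2.npz",p=p,d=d)
    C=cloud(m,d); c0=np.array([.487,.278]); a=-np.deg2rad(8.3); R=np.array([[np.cos(a),-np.sin(a)],[np.sin(a),np.cos(a)]])
    L=np.dstack([(C[...,:2]-c0)@R,C[...,2]])*1000
    k=(d>0)&(abs(L[...,0]-55)<12)&(abs(L[...,1])<50)&(L[...,2]>60)&(L[...,2]<160)
    print("floor",np.median(L[k],axis=0))
E
```

```text
time: 11.9
tool_pos: [0.6663, -0.0963, 0.0246]
tool_rot: [0.001, 0.159, 0.987, -0.0]
contact_force: [-1.8, 0.8, 5.2]
gripper_width: 0.128
grasp_force: 58.6
time: 12.9
tool_pos: [0.6012, 0.0293, 0.2114]
tool_rot: [-0.001, 0.159, 0.987, 0.0]
contact_force: [0.2, 0.3, -1.5]
gripper_width: 0.126
grasp_force: 58.6
time: 13.9
tool_pos: [0.4927, 0.2531, 0.2125]
tool_rot: [-0.0, 0.16, 0.987, -0.0]
contact_force: [0.5, 0.6, -1.0]
gripper_width: 0.127
grasp_force: 58.7
t 13.9 tcp [0.4927 0.2531 0.2125] shift cm [-0.01  0.4   6.25] rows 2.0 tilt [-0.001 -0.001 -1.   ] F [ 0.5  0.6 -1. ] w 0.13 g 58.7
floor [ 53.77774121  -7.38644678 123.33103611]
```

```bash
python3 -m crank '[{"x":0,"y":0.4,"z":1,"turn":0},{"x":0,"y":0,"z":2,"turn":0},{"x":0,"y":0,"z":2,"turn":0},{"x":0,"y":0,"z":0.9,"turn":0},{"x":0,"y":0,"z":0,"turn":0}]' >/dev/null
python3 -m crank '[{"x":0,"y":0,"z":0,"turn":0},{"x":0,"y":0,"z":0,"turn":0},{"x":0,"y":0,"z":0.4,"turn":0},{"x":0,"y":0,"z":0.4,"turn":0},{"x":0,"y":0,"z":0.4,"turn":0}]'
python3 -m crank '[{"x":0,"y":0,"z":0.4,"turn":0},{"x":0,"y":0,"z":0.4,"turn":0},{"x":0,"y":0,"z":0.4,"turn":0},{"x":0,"y":0,"z":0.3,"turn":0},{"x":0,"y":0,"z":0,"turn":0}]'
python3 -m crank '[{"x":0,"y":0,"z":0,"turn":0},{"x":0,"y":0,"z":0,"turn":0},{"x":0,"y":0,"z":0,"turn":0}]'
python3 go.py .494 .2568 .1245
```

```text
time: 14.95
tool_pos: [0.4943, 0.2579, 0.1424]
tool_rot: [0.0, 0.159, 0.987, 0.0]
contact_force: [0.5, 0.6, 0.5]
gripper_width: 0.129
grasp_force: 58.8
time: 15.45
tool_pos: [0.4938, 0.2577, 0.1268]
tool_rot: [-0.0, 0.159, 0.987, -0.0]
contact_force: [0.0, 0.3, -0.3]
gripper_width: 0.125
grasp_force: 58.7
time: 15.75
tool_pos: [0.4939, 0.2576, 0.1274]
tool_rot: [-0.0, 0.159, 0.987, -0.0]
contact_force: [-0.4, 0.0, -0.7]
gripper_width: 0.133
grasp_force: 58.7
t 15.75 tcp [0.4939 0.2576 0.1274] shift cm [-0.03 -0.08  0.29] rows 1.0 tilt [-0. -0. -1.] F [-0.4  0.  -0.7] w 0.13 g 58.7
```

```bash
python3 -m crank '[{"x":0,"y":0,"z":0.2,"turn":0},{"x":0,"y":0,"z":0.1,"turn":0},{"x":0,"y":0,"z":0,"turn":0},{"x":0,"y":0,"z":0,"turn":0},{"x":0,"y":0,"z":0,"turn":0}]'
python3 -m crank '[{"x":0,"y":0,"z":0,"turn":0},{"x":0,"y":0,"z":0,"turn":0},{"x":0,"y":0,"z":0,"turn":0}]' 40
python3 -m crank '[{"x":0,"y":0,"z":-1,"turn":0},{"x":0,"y":0,"z":-2,"turn":0},{"x":0,"y":0,"z":-3,"turn":0},{"x":0,"y":0,"z":-4,"turn":0},{"x":3,"y":0,"z":-3,"turn":0}]' >/dev/null
python3 -m crank '[{"x":3,"y":0,"z":0,"turn":0},{"x":3,"y":0,"z":0,"turn":0},{"x":3,"y":0,"z":0,"turn":0},{"x":0,"y":0,"z":0,"turn":0},{"x":0,"y":0,"z":0,"turn":0}]'
python3 - <<'E'
from h import *
c0=np.array([.487,.278]); a=-np.deg2rad(8.3); R=np.array([[np.cos(a),-np.sin(a)],[np.sin(a),np.cos(a)]])
for n,b in(("scene",np.s_[120:270,390:510]),("top",np.s_[160:290,150:270])):
    p,d,m=grab(n); save(n+"3",cv2.resize(cv2.convertScaleAbs(p[b],alpha=1.6),None,fx=4,fy=4,interpolation=cv2.INTER_CUBIC)); np.savez(n+"3.npz",p=p,d=d)
    C=cloud(m,d); L=np.dstack([(C[...,:2]-c0)@R,C[...,2]])*1000
    k=(d>0)&(abs(L[...,0]-50)<12)&(abs(L[...,1])<50)&(L[...,2]>60)&(L[...,2]<160); print(n,"floor",np.median(L[k],axis=0))
    for q,lo,hi in(("clipblack y8..40",8,40),("pointer strip",-16,-2)):
        k=(d>0)&(L[...,0]>95)&(L[...,0]<116)&(L[...,1]>lo)&(L[...,1]<hi)&(L[...,2]>70)&(L[...,2]<160)&(p.max(-1)<(55 if lo>0 else 300)); print(q,np.histogram(L[k][:,2],bins=np.arange(80,122,3)))
E
```

```text
time: 16.25
tool_pos: [0.4941, 0.2578, 0.1244]
tool_rot: [0.0, 0.159, 0.987, 0.0]
contact_force: [-0.5, -0.1, 0.0]
gripper_width: 0.124
grasp_force: 58.8
time: 16.55
tool_pos: [0.4941, 0.2577, 0.1244]
tool_rot: [0.0, 0.159, 0.987, 0.0]
contact_force: [0.8, 0.2, 0.3]
gripper_width: 0.404
grasp_force: 0.0
time: 17.55
tool_pos: [0.3802, 0.2957, 0.2553]
tool_rot: [0.001, 0.159, 0.987, 0.0]
contact_force: [0.1, -0.1, 0.1]
gripper_width: 0.403
grasp_force: 0.0
scene floor [ 51.16050005 -12.22047185 100.01436643]
clipblack y8..40 (array([ 2,  7,  8, 11, 22, 24, 13,  7, 13, 16, 52, 21,  5]), array([ 80,  83,  86,  89,  92,  95,  98, 101, 104, 107, 110, 113, 116,
       119]))
pointer strip (array([ 0,  0,  0,  0,  0,  2,  9, 34,  8,  0,  0,  0,  0]), array([ 80,  83,  86,  89,  92,  95,  98, 101, 104, 107, 110, 113, 116,
       119]))
top floor [ 49.99618049   0.15195719 100.9468103 ]
clipblack y8..40 (array([ 0,  0,  0,  1,  0,  0,  1,  3,  0,  4,  9, 11,  3]), array([ 80,  83,  86,  89,  92,  95,  98, 101, 104, 107, 110, 113, 116,
       119]))
pointer strip (array([ 0,  0,  0,  0,  0,  0,  6, 23, 13,  1,  0,  1,  1]), array([ 80,  83,  86,  89,  92,  95,  98, 101, 104, 107, 110, 113, 116,
       119]))
```

View pics/scene3.png

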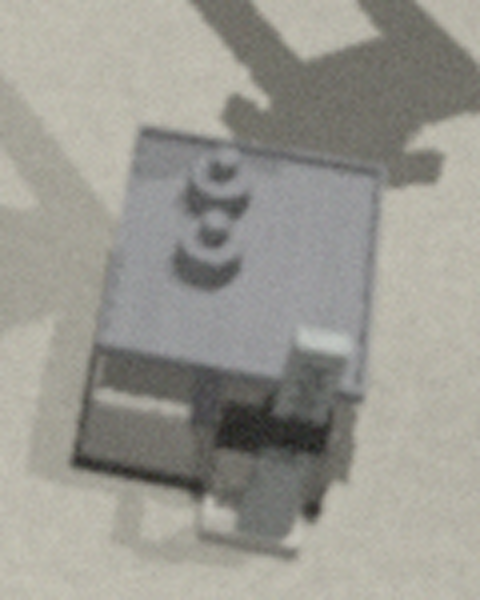

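Both bigs stand on the pan. The pointer is at about 101 mm against a clip middle of about 102–103 mm, which is in tolerance. I'll take one close oblique look to make sure.

```bash
python3 -m crank '[{"x":-2,"y":-0.3,"z":0,"turn":0},{"x":-3.8,"y":-0.6,"z":0,"turn":0},{"x":-3.8,"y":-0.6,"z":0,"turn":0},{"x":-3.8,"y":-0.6,"z":0,"turn":0},{"x":-3.8,"y":-0.6,"z":0,"turn":0}]' >/dev/null
python3 -m crank '[{"x":-3.8,"y":-0.6,"z":0,"turn":0},{"x":-3.8,"y":-0.6,"z":0,"turn":0},{"x":-3.8,"y":-0.6,"z":0,"turn":0},{"x":-3.8,"y":-0.6,"z":0,"turn":0},{"x":-2.2,"y":-0.3,"z":2,"turn":0}]' >/dev/null
python3 -m crank '[{"x":0,"y":0,"z":4.5,"turn":0},{"x":0,"y":0,"z":4.5,"turn":0},{"x":0,"y":0,"z":4,"turn":0},{"x":0,"y":0,"z":0,"turn":0},{"x":0,"y":0,"z":0,"turn":0}]'
python3 - <<'E'
from h import *
c0=np.array([.487,.278]); a=-np.deg2rad(8.3); R=np.array([[np.cos(a),-np.sin(a)],[np.sin(a),np.cos(a)]])
p,d,m=grab("wrist"); np.savez("w4.npz",p=p,d=d)
u,v=map(int,proj(m,[.594,.2745,.103])); print(u,v)
b=np.s_[max(0,v-75):v+75,max(0,u-100):u+100]; save("w4",cv2.resize(cv2.convertScaleAbs(p[b],alpha=1.6),None,fx=4,fy=4,interpolation=cv2.INTER_CUBIC)); print(b)
C=cloud(m,d); L=np.dstack([(C[...,:2]-c0)@R,C[...,2]])*1000
k=(d>0)&(L[...,0]>90)&(L[...,0]<122)&(L[...,1]>-20)&(L[...,1]<25)&(L[...,2]>60)&(L[...,2]<130)
for y in range(-18,24,3):
    q=k&(abs(L[...,1]-y)<1.5); print(y,np.histogram(L[q][:,2],bins=np.arange(80,122,2))[0])
E
```

```text
time: 19.15
tool_pos: [0.6918, 0.1347, 0.1037]
tool_rot: [-0.001, 0.16, 0.987, -0.0]
contact_force: [-0.2, -0.1, 0.2]
gripper_width: 0.405
grasp_force: 0.0
547 -41
(slice(0, 34, None), slice(447, 647, None))
-18 [0 0 0 0 0 0 0 0 0 0 0 0 0 0 0 0 0 0 0 0]
-15 [0 0 0 0 0 0 0 0 0 0 0 0 0 0 0 0 0 0 0 0]
-12 [0 0 0 0 0 0 0 0 0 0 0 0 0 0 0 0 0 0 0 0]
-9 [0 0 0 0 0 0 0 0 0 0 0 0 0 0 0 0 0 0 0 0]
-6 [0 0 0 0 0 0 0 0 0 0 0 0 0 0 0 0 0 0 0 0]
-3 [0 0 0 0 0 0 0 0 0 0 0 0 0 0 0 0 0 0 0 0]
0 [0 0 0 0 0 0 0 0 0 0 0 0 0 0 0 0 0 0 0 0]
3 [0 0 0 0 0 0 0 0 0 0 0 0 0 0 0 0 0 0 0 0]
6 [0 0 0 0 0 0 0 0 0 0 0 0 0 0 0 0 0 0 0 0]
9 [0 0 0 0 0 0 0 0 0 0 0 0 0 0 0 0 0 0 0 0]
12 [0 0 0 0 0 0 0 0 0 0 0 0 0 0 0 0 0 0 0 0]
15 [0 0 0 0 0 0 0 0 0 0 0 0 0 0 0 0 0 0 0 0]
18 [0 0 0 0 0 0 0 0 0 0 0 0 0 0 0 0 0 0 0 0]
21 [0 0 0 0 0 0 0 0 0 0 0 0 0 0 0 0 0 0 0 0]
```

View pics/w4.png

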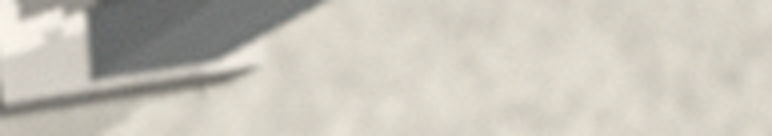

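The clip lies just above this frame; only the column's foot shows, at crop (150,60). I'll shift back and up a little.

```bash
python3 -m crank '[{"x":0,"y":0,"z":-2,"turn":0},{"x":3,"y":0,"z":-1,"turn":0},{"x":4,"y":0,"z":0,"turn":0},{"x":0,"y":0,"z":0,"turn":0},{"x":0,"y":0,"z":0,"turn":0}]'
python3 - <<'E'
from h import *
c0=np.array([.487,.278]); a=-np.deg2rad(8.3); R=np.array([[np.cos(a),-np.sin(a)],[np.sin(a),np.cos(a)]])
p,d,m=grab("wrist"); np.savez("w5.npz",p=p,d=d)
u,v=map(int,proj(m,[.594,.2745,.103])); print(u,v)
b=np.s_[max(0,v-75):v+75,max(0,u-100):u+100]; save("w5",cv2.resize(cv2.convertScaleAbs(p[b],alpha=1.6),None,fx=4,fy=4,interpolation=cv2.INTER_CUBIC)); print(b)
C=cloud(m,d); L=np.dstack([(C[...,:2]-c0)@R,C[...,2]])*1000
k=(d>0)&(L[...,0]>90)&(L[...,0]<122)&(L[...,1]>-20)&(L[...,1]<25)&(L[...,2]>60)&(L[...,2]<130)
for y in range(-18,24,3):
    q=k&(abs(L[...,1]-y)<1.5); print(y,np.histogram(L[q][:,2],bins=np.arange(80,122,2))[0])
E
```

```text
time: 19.7
tool_pos: [0.6267, 0.1579, 0.1382]
tool_rot: [0.003, 0.159, 0.987, 0.001]
contact_force: [0.3, 0.6, 0.3]
gripper_width: 0.4
grasp_force: 0.0
486 117
(slice(42, 192, None), slice(386, 586, None))
-18 [ 0  0  0  0  0  0  0  0  0  0 34 25  0  0  0  0  0  0  0  0]
-15 [  0   0   0   0   0   0   0   0   0   5  84 108   1   0   0   0   0   0
   0   0]
-12 [  0   0   0   0   0   0   0   0   0   1  80 109   0   0   0   0   0   0
   0   0]
-9 [  0   0   0   0   0   0   0   0   0   1  88 108   1   0   0   0   0   0
   0   0]
-6 [ 0  0  0  0  0  0  0  0  0  0 94 93  1  0  0  0  0  0  0  0]
-3 [ 0  0  0  0  0  2  3  4  0  0 59 53  0  1 20 26 15  0  0  0]
0 [ 0  0  0  0  0  3 10 22  1  0  0  0  0  5 13 50 75  0  0  0]
3 [ 0  0  0  0  0  0 37 63  0  0  0  0  0  0  2 45 69  0  0  0]
6 [ 0  0  0  0  0  2 11 18  0  0  0  0  0  1  1 39 65  2  0  0]
9 [ 0  0  0  0  0  2  4  4  0  0  0  0  0  0  2 49 64  2  0  0]
12 [ 0  0  0  0  0  1  3  8  0  0  0  0  0  0  2 42 70  0  0  0]
15 [ 0  0  0  0  0  1  4  8  0  0  3  0  1  0  3 32 73  0  0  0]
18 [  0   0   0   0   0   9  28  36  36  42  46  41  44  44  41 133 102   0
   0   0]
21 [ 28  27  11   1   0   0   0   1   0   2   0   0   0   0   4  54 122  58
  50  53]
```

View pics/w5.png

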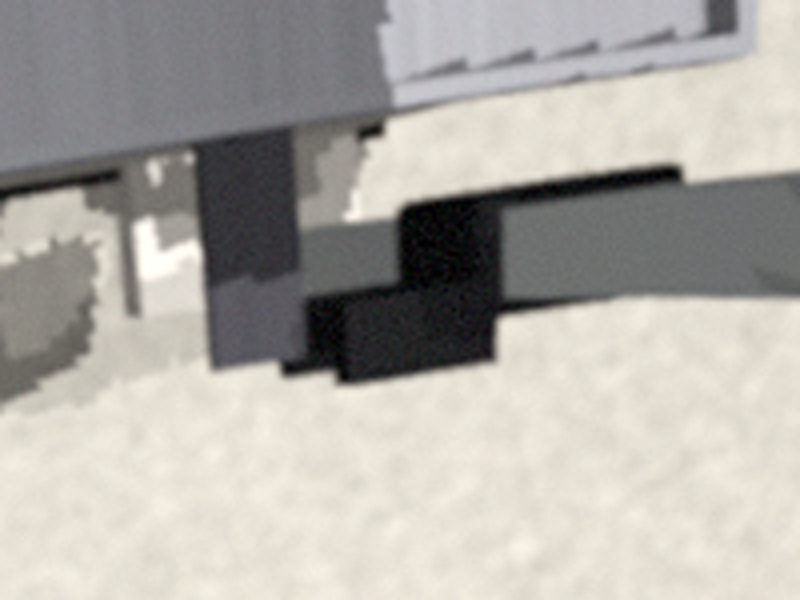

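The pointer (crop 250,300), with its top at 102 mm, lies between the jaws (upper jaw top at 113 mm, lower jaw top at 95 mm). That puts it about 1 mm below the gap's middle, so I'm handing in.

```bash
python3 -c "
from plant import manip
print(manip.job_done())"
```

```text
the job is handed in; nothing more can be done
None
```

I handed the job in at about 20 s of the 72 s limit: both big weights stand upright on the pan, its pointer rests in the clip's gap about 1 mm below the middle (limit 6 mm), and I moved nothing else; no verdict came back.

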